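# Dust off plaster castings at the extraction box

## Robot

A 6-joint arm with a two-finger parallel gripper is mounted at the origin on the work surface. World frame = base frame: x ahead of the robot, y to its left, z up, the work surface at z = 0. Lengths are in m, angles in rad, forces in N, time in s.
With the tool pointing down it reaches from about 0.275 to 1 m from the base axis. Payload 8.4 kg.
Tool frame: the origin (TCP) lies on the centre line of the jaws, within the pads' length; the fingertips stand 17 mm ahead of it and the grasp point (between the pads) lies 2 mm behind it (bot.tcp_to_tips is the y of the fingertips in the tool frame, in m); y points along the fingers, z is the direction in which the jaws open and shut, and the axes are right-handed (so a half turn about y gives the same grasp; the last joint's range is limited). The gripper opens to 85 mm and grips with 20 to 120 N. Pads are 22 mm wide; open, the fingers measure 114 mm over their backs; the gripper's body (76 mm by 85 mm) begins 54 mm behind the grasp point. The pads swing forward as they close: fully open they stand 13 mm farther back than shut.
Start: joints at [1.318, 0.353, 1.633, -0, 1.155, -0.002], TCP at [0.155, 0.605, 0.248] pointing down, gripper open.
Joint ranges: [-2.63, 2.63], [-0.92, 2.1], [0.06, 2.66], [-1.3, 4.44], [0, 2.69], [-3.02, 3.02]. Speed limits (rad/s): [2.22, 2.22, 2.79, 3.14, 3.14, 3.14].

## Interface

Orientations are given as a unit quaternion [x, y, z, w].
In Python, from workcell import bot, hand, kinematics, get_obs, vision, hand_in gives the robot as it stands. The module is installed in compiled form; this text tells all that it offers. Calls block until the motion is done:
- bot.reach(position, orientation): joint-space move of the TCP to a pose.
- bot.servo_line(position, ori=None, velocity=0.15): straight line of the TCP; ori=None keeps the orientation; velocity is the mean speed in m/s.
- bot.goto_joints(angles): joint-space move.
- hand.move_gripper(opening, strength=None): finger opening in m; strength is the grip in N (None keeps the last); returns when the fingers have stopped.
- bot.dwell(seconds).
- kinematics.solve_ik(position, orientation): joint angles nearest the present ones, or None.
- get_obs(): the state.
- vision.read_camera(name): name is "scene" or "top"; returns a dict with "frame" (400x640x3 uint8, red, green, blue), "intrinsics" (3x3 intrinsics, pixels), "view" (4x4, takes a point from world to camera coordinates). Camera axes: x right, y down, z forward; pixel columns grow to the right and rows downward; lengths in m; the calibration is good to about 2 mm. A picture is of the moment at which its call begins. There is no depth.
A pose or a line that the arm cannot do raises bot.IKError and nothing moves.
- hand_in(): hands the job in, once; it reports no verdict.
The state is a dict: "time_s": time; "joint_pos": joint angles; "joint_vel": joint speeds; "joint_efforts": joint torques, N m; "position": TCP position; "orientation": TCP orientation; "wrist_force": force on the tool from outside, world axes, zero at the start; "ft_torque": the same for the moment, N m; "gripper_width": finger opening in m.
Only numpy, scipy, OpenCV 4.12 (cv2) and the standard library are available. Lean on these libraries where they do the work, as an engineer would, in place of code of your own. Each camera call takes 0.05 s, during which the arm holds its last target.

## Task

Stand all the plaster castings upright on the grille of the extraction box, then switch the extraction on by lifting the lockout collar on its lever and taking the lever through the gate to its far end, letting the collar drop home. Then take the air duster from its cradle and, with the extraction on, aim its nozzle level at the middle of each casting, from the tallest to the lowest, holding it steady for two seconds with the nozzle tip about 8 cm from the casting's centre. Lay the duster back in its cradle, and switch the extraction off again in the same way, collar down, leaving the castings on the box and the cup, spray can and brush alone.

Things in the scene. Friction and masses are not known exactly. Their poses are not given: they have to be found in the camera images.
- extract: Extraction (downdraught) box: low grey metal box, fixed, 170 (x) x 350 (y) x 50 mm high, with slotted top at 50 mm and an aluminium rim 8 mm thick that stands 12 mm above the top all round, so the space inside is 154 x 334 mm. A short steel duct stub leaves its far side. Origin: centre of its underside, on the bench; z up.
- lever_base: Housing of the extraction lever: grey metal box 100 (x) x 150 (y) x 50 mm high, fixed. On its top, at the middle of the lever's swing, two steel horns with forked heads (14 mm in x, 22 mm over the fork in y, their tops 131 mm above the bench, centred 17 mm to either side in x) make the gate: the slim stem passes between them, the collar does not. Origin: centre of its underside; z up. The lever swings in its y-z plane.
- lever_pivot (a point): Pivot of the lever: 35 mm above the centre of the housing's underside; the hinge axis is the housing's x axis.
- lever (a joint): Angle of the lever (rad): a 14 mm steel stem with a small black end cap 21 mm across whose top is 157 mm from the pivot. 0 is upright (in the gate); -0.42 is OFF, leaning to the housing's -y; +0.42 is ON, leaning to its +y. It stays where it is left (friction, about 2.5 N at the collar). With the collar down the gate stops it at about 0.31 rad on either side.
- collar (a joint): Lift of the lockout collar along the stem (m): 0 is down (home), 0.020 is fully lifted. A spring presses it down with 3 N at 0 and 5 N at 0.020. It must be lifted more than about 12 mm to clear the gate's horns, and drops by itself when let go (on the horns it rests about 10 mm up).
- collar_mid (a point): Centre of the lockout collar: a ribbed black square sleeve, 36 x 36 x 45 mm long, that slides on the lever's stem; the centre is 107.5 mm from the pivot when down. Its z axis runs up along the stem, its x axis along the hinge axis.  The end cap stands 49.5 mm above this point when the collar is down. It can be gripped from above, across x, around its upper half.
- cradle: Cradle of the air duster, fixed: black base plate 150 (x) x 76 (y) x 6 mm with two saddles (16 mm long, at x = -43 and +43 mm) whose tops are 20 mm above the bench, with cheeks to 36 mm on both sides leaving 58 mm between them; open between the saddles. The duster lies in it along x, nozzle to +x. Origin: centre of its underside.
- duster_mid (a point): Centre of the air duster: a cordless tool with a plain grey box-shaped housing, 110 (x) x 46 (y) x 52 (z) mm, 350 g with the nozzle, with a steel nozzle 18 mm across sticking out 55 mm at its front (+x). z up. When it lies in its cradle this point is 46 mm above the bench. Gripped across y.
- duster_nozzle (a point): Tip of the duster's nozzle: 110 mm ahead (+x) of the centre of its housing and 4 mm above it. The jet leaves along +x of this point.
- tall_mid (a point): Tallest casting (may be absent): round white plaster baluster, 100 mm high; foot 68 mm across and 14 mm high, round shaft 46 mm across; stands upright on the bench at the start; origin of this point: its centre, half-way up. z up. About 0.35 kg.
- square_mid (a point): Middle casting (may be absent): square white plaster post, 80 mm high; foot 66 x 66 mm and 14 mm high, shaft 46 x 46 mm; stands upright on the bench at the start; origin of this point: its centre, half-way up. z up. About 0.35 kg.
- low_mid (a point): Lowest casting (may be absent): oblong white plaster block, 60 mm high; foot 90 (x) x 58 (y) mm and 12 mm high, upper part 74 (x) x 44 (y) mm; stands upright on the bench at the start; origin of this point: its centre, half-way up. z up. About 0.35 kg. Gripped across y.
- cup: Bystander: brown card cup, 72 mm across, 85 mm high. Origin: centre of its underside.
- can: Bystander: aluminium spray can, 66 mm across, 190 mm high. Origin: centre of its underside.
- brush: Bystander: brush lying on the bench, about 200 mm long. Origin: under its middle.
There are look-alikes about, which are no part of the job. What is shaped like the part that bears duster_mid but green or yellow is not meant. Leave any red look-alike of the part that bears low_mid alone.

How it is judged:
By the outcome, as a careful person would: the job done as asked, in the order asked, and still so for the second after the job is handed in, with the robot touching nothing.
Of tall, square, low only 2 to 3 are there at a start; the rules pass over those that are not, and their reading is None.
At some moment in a run one of tall, square, low may be knocked a few centimetres aside while the robot is not near it.
It also fails if it takes over 210 s, if anything falls off the work surface, if the arm or the gripper's body presses on something with over 40 N, if the wrist force passes 120 N, or if a joint passes its speed limit or range.

## Working session

There is one attempt and no reset: what is moved stays moved. The work goes in short steps, each a Python script; the robot and the scene stay as the last script left them, time stands still between calls to the robot, and variables do not carry over. Pictures are saved under pics/ and viewed, and the job is handed in when it is done.

```bash
mkdir -p pics; ls; python3 - <<'E'
from workcell import bot, hand, kinematics, get_obs, vision
import cv2,numpy as np
for n in("scene","top"):
    d=vision.read_camera(n); cv2.imwrite(f"pics/{n}0.png",d["frame"][...,::-1]); np.savez(f"pics/{n}0.npz",**d)
    print(n,d["intrinsics"].round(1).tolist(),d["view"].round(4).tolist())
print(get_obs(), bot.tcp_to_tips)
E
```

```text
pics
scene [[488.7, 0.0, 336.7], [0.0, 488.7, 203.3], [0.0, 0.0, 1.0]] [[-0.4818, 0.8761, 0.0186, 0.3023], [0.5871, 0.3385, -0.7353, -0.1762], [-0.6505, -0.3434, -0.6774, 1.844], [0.0, 0.0, 0.0, 1.0]]
top [[433.9, 0.0, 322.8], [0.0, 433.9, 197.9], [0.0, 0.0, 1.0]] [[-0.0063, -1.0, 0.0039, -0.0634], [-0.9788, 0.0054, -0.2046, 0.508], [0.2046, -0.0051, -0.9788, 1.2819], [0.0, 0.0, 0.0, 1.0]]
{'time_s': 0.1, 'joint_pos': array([ 1.31760491e+00,  3.53594622e-01,  1.63404064e+00, -1.46314530e-05,
        1.15520302e+00, -2.39808003e-03]), 'joint_vel': array([-7.60969708e-05, -1.04050272e-03, -1.94201529e-03, -1.04290962e-03,
        1.66042727e-03,  8.36991414e-05]), 'joint_efforts': array([ 8.76947179e-04, -6.06355691e+01, -3.42821145e+01,  9.87589146e-05,
        4.05983068e-03,  2.37214476e-05]), 'position': array([0.15501148, 0.60506236, 0.2476351 ]), 'orientation': array([ 0.70199221, -0.08848598,  0.08838311, -0.70111739]), 'wrist_force': array([-0.42492259,  0.31885396,  1.02665692]), 'ft_torque': array([-0.01370085, -0.00592865, -0.07150737]), 'gripper_width': 0.0853002865708418} 0.017
```

View pics/scene0.png

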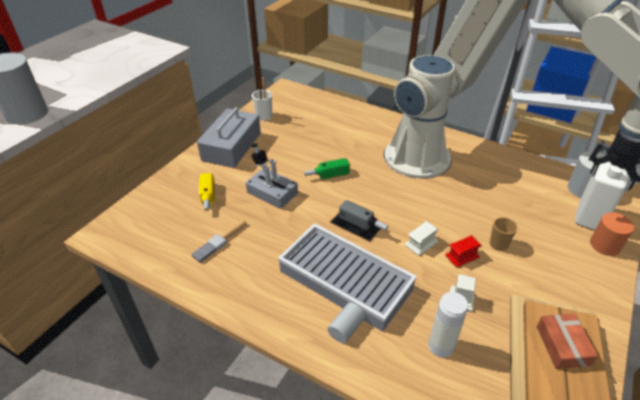

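View pics/top0.png

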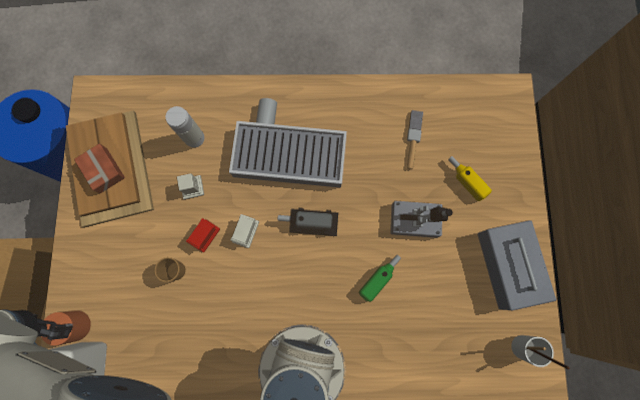

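```bash
python3 - <<'E'
import cv2,numpy as np
t=cv2.imread("pics/top0.png");s=cv2.imread("pics/scene0.png")
z=lambda im,x0,y0,x1,y1,f:cv2.resize(im[y0:y1,x0:x1],None,fx=f,fy=f,interpolation=cv2.INTER_CUBIC)
cv2.imwrite("pics/t_c1.png",z(t,150,90,350,290,4)[:600])
cv2.imwrite("pics/t_c1.png",z(t,150,100,350,250,4))
cv2.imwrite("pics/t_c2.png",z(t,350,100,500,310,2.8))
cv2.imwrite("pics/s_c1.png",z(s,320,190,520,340,4))
cv2.imwrite("pics/s_c2.png",z(s,190,100,390,250,4))
E
```

```text
(no output)
```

View pics/t_c1.png

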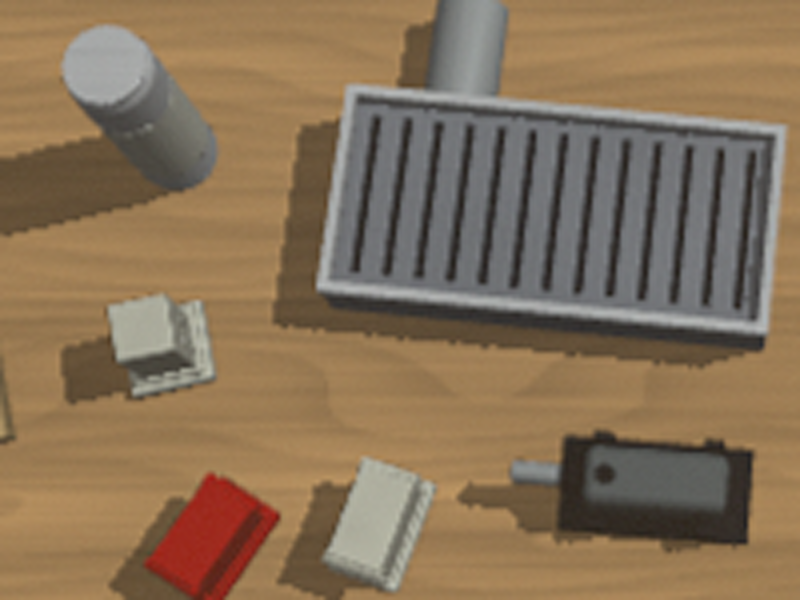

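View pics/t_c2.png

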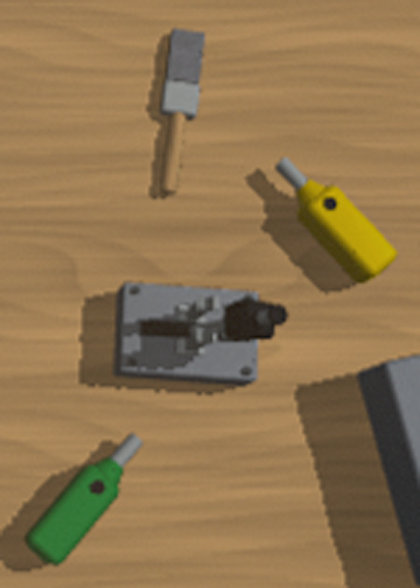

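View pics/s_c1.png

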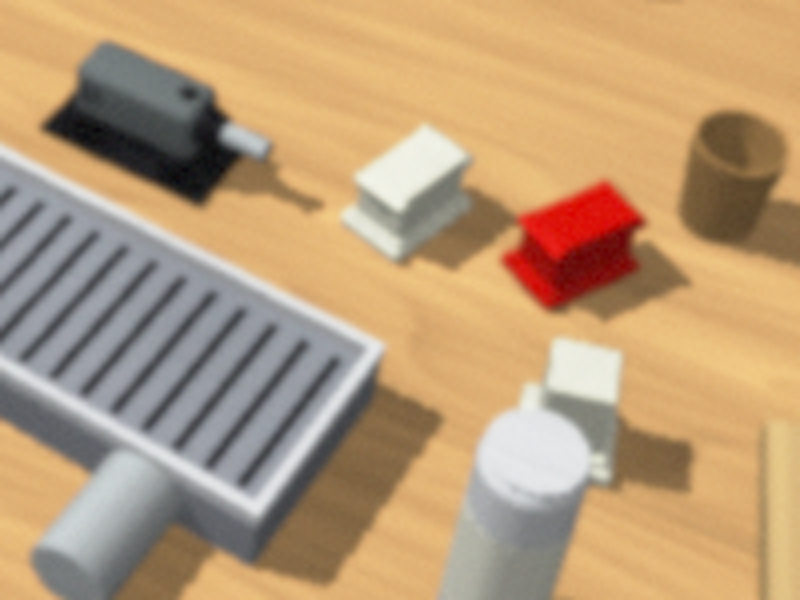

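View pics/s_c2.png

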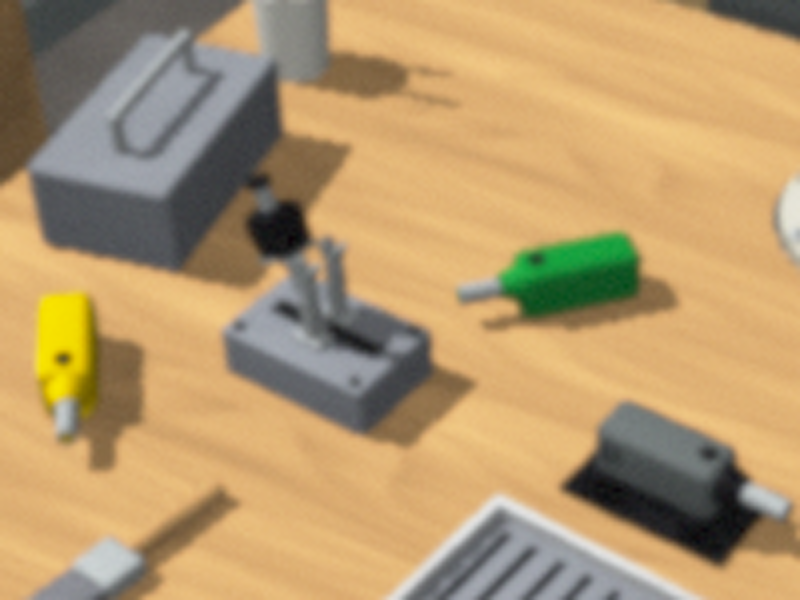

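```bash
cat > h.py <<'E'
import cv2,numpy as np
def ray(d,uv):
    K=d["intrinsics"];V=d["view"];R=V[:3,:3];t=V[:3,3]
    r=R.T@np.linalg.inv(K)@np.array([uv[0],uv[1],1.0]); return -R.T@t, r/np.linalg.norm(r)
def plane(d,uv,z):
    c,r=ray(d,uv); return c+r*(z-c[2])/r[2]
def tri(d1,uv1,d2,uv2):
    c1,r1=ray(d1,uv1);c2,r2=ray(d2,uv2)
    A=np.stack([r1,-r2],1);s=np.linalg.lstsq(A,c2-c1,rcond=None)[0]
    p,q=c1+s[0]*r1,c2+s[1]*r2
    return (p+q)/2,np.linalg.norm(p-q)
def proj(d,P):
    V=d["view"];c=V[:3,:3]@np.asarray(P)+V[:3,3];p=d["intrinsics"]@c;return p[:2]/p[2]
def grab(n,name=None):
    from workcell import vision
    d=vision.read_camera(n)
    if name: cv2.imwrite(f"pics/{name}.png",d["frame"][...,::-1])
    return d
def rect(mask,off):
    cs,_=cv2.findContours(mask.astype(np.uint8),cv2.RETR_EXTERNAL,cv2.CHAIN_APPROX_NONE)
    c=max(cs,key=cv2.contourArea)+np.array(off)
    return c[:,0,:],cv2.contourArea(c)
def face(d,roi,fn,z):
    """project mask contour in roi to plane z, minAreaRect in metres"""
    x0,y0,x1,y1=roi
    f=4
    sub=cv2.resize(d["frame"][y0:y1,x0:x1],None,fx=f,fy=f,interpolation=cv2.INTER_LINEAR).astype(int)
    m=fn(sub); c,a=rect(m,(0,0)); uv=(c+0.5)/f-0.5+np.array([x0,y0])
    P=np.array([plane(d,p,z)[:2] for p in uv]).astype(np.float32)
    (cx,cy),(w,h),ang=cv2.minAreaRect(P*1000)
    M=cv2.moments((P*1000).reshape(-1,1,2)); 
    return dict(c=(round(cx/1e3,4),round(cy/1e3,4)),cm=(round(M['m10']/M['m00']/1e3,4),round(M['m01']/M['m00']/1e3,4)),wh=(round(w,1),round(h,1)),ang=round(ang,1),uv=uv.mean(0).round(1)),m
E
python3 - <<'E'
from h import *
t=np.load("pics/top0.npz");s=np.load("pics/scene0.npz")
for n,p in dict(sqtop=(189,183),sqside=(196,186),low=(243,228),lowside=(251,232),rim=(288,127),boxtop=(260,150),dus=(313,220),plate=(294,212),lev=(397,230),wood=(270,200)).items(): print(n,t['frame'][p[1],p[0]])
for n,p in dict(sqtop=(466,283),low=(423,231),lowside=(415,242),dus=(355,210),dusside=(352,222)).items(): print(n,s['frame'][p[1],p[0]])
E
```

```text
sqtop [171 170 156]
sqside [113 112 100]
low [176 176 160]
lowside [116 115 103]
rim [165 169 168]
boxtop [113 116 118]
dus [95 96 94]
plate [52 45 38]
lev [62 59 55]
wood [162 129  87]
sqtop [235 235 224]
low [240 240 229]
lowside [138 140 129]
dus [120 127 125]
dusside [57 62 61]
```

```bash
cat > m1.py <<'E'
from h import *
t=np.load("pics/top0.npz");s=np.load("pics/scene0.npz")
sat=lambda a:a.max(2)-a.min(2)
wh=lambda th:(lambda a:(a[...,2]>th)&(sat(a)<35))
out=[]
for n,d,roi,fn,z in [
 ("sq top",t,(170,165,212,205),wh(138),.08),("sq scene",s,(445,268,490,300),wh(205),.08),
 ("low top",t,(228,208,265,255),wh(138),.06),("low scene",s,(400,215,445,260),wh(200),.06),
 ("dus top",t,(285,200,340,240),lambda a:(a[...,2]>72)&(sat(a)<14)&(a[...,2]<125),.072),
 ("dus scene",s,(330,195,385,240),lambda a:(a[...,2]>90)&(sat(a)<25)&(a[...,2]<160),.072),
 ("box top",t,(222,115,355,195),lambda a:(a[...,2]>88)&(sat(a)<16),.062),
 ("box scene",s,(270,220,420,330),lambda a:(a[...,2]>105)&(sat(a)<45),.062),
 ("levhouse top",t,(385,195,446,242),lambda a:(a[...,2]>75)&(sat(a)<22)&(a[...,2]<140),.05),
 ("lev black top",t,(385,195,460,242),lambda a:(a[...,2]<40),.14),
 ]:
    r,m=face(d,roi,fn,z); print(n,r); 
    x0,y0,x1,y1=roi; im=cv2.resize(d['frame'][y0:y1,x0:x1],(m.shape[1],m.shape[0]))[...,::-1]
    im=im.copy(); im[m>0]=im[m>0]//2+np.array([0,0,127],np.uint8)
    out.append(cv2.resize(im,(200,150)))
cv2.imwrite("pics/masks.png",np.vstack([np.hstack(out[i:i+4]+[np.zeros((150,200,3),np.uint8)]*(4-len(out[i:i+4]))) for i in(0,4,8)]))
E
python3 m1.py
```

```text
sq top {'c': (0.5556, 0.3509), 'cm': (0.5556, 0.3511), 'wh': (42.8, 44.2), 'ang': 12.2, 'uv': array([184.9, 181.4])}
sq scene {'c': (0.5556, 0.3522), 'cm': (0.5557, 0.3522), 'wh': (40.8, 42.2), 'ang': 12.1, 'uv': array([465.6, 282.2])}
low top {'c': (0.4133, 0.1759), 'cm': (0.4136, 0.1757), 'wh': (42.1, 79.9), 'ang': 70.6, 'uv': array([242.5, 228.7])}
low scene {'c': (0.4159, 0.1772), 'cm': (0.4161, 0.1766), 'wh': (42.0, 83.2), 'ang': 72.1, 'uv': array([422. , 231.4])}
dus top {'c': (0.4395, -0.0395), 'cm': (0.4393, -0.0395), 'wh': (103.6, 39.6), 'ang': 85.3, 'uv': array([313.9, 219. ])}
dus scene {'c': (0.4457, -0.0349), 'cm': (0.4458, -0.035), 'wh': (99.5, 46.1), 'ang': 86.7, 'uv': array([355.6, 210.2])}
box top {'c': (0.6696, 0.0402), 'cm': (0.6562, 0.0437), 'wh': (349.5, 203.9), 'ang': 84.0, 'uv': array([287.3, 150.3])}
box scene {'c': (0.7069, 0.0382), 'cm': (0.6688, 0.0481), 'wh': (355.5, 280.2), 'ang': 83.9, 'uv': array([344.7, 280.8])}
levhouse top {'c': (0.4629, -0.3563), 'cm': (0.4749, -0.3421), 'wh': (147.2, 60.8), 'ang': 85.5, 'uv': array([417. , 208.9])}
lev black top {'c': (0.4399, -0.4016), 'cm': (0.4405, -0.3984), 'wh': (59.9, 42.0), 'ang': 86.7, 'uv': array([440. , 214.1])}
```

View pics/masks.png

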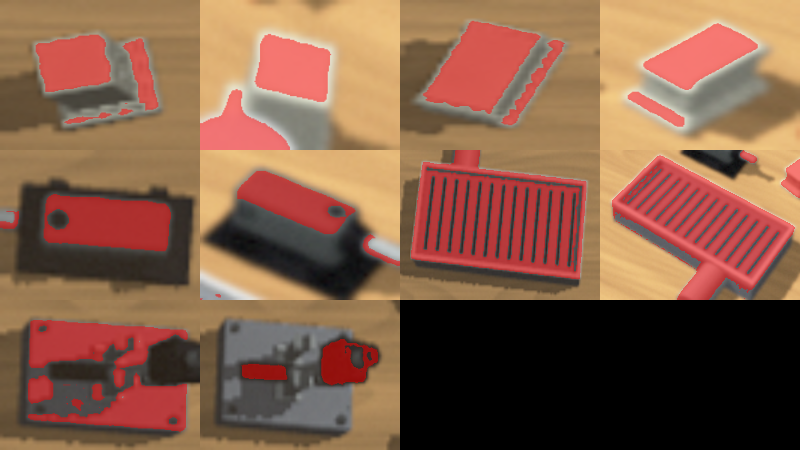

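```bash
cat > m2.py <<'E'
from h import *
t=np.load("pics/top0.npz");s=np.load("pics/scene0.npz")
T=lambda x,y:(x/4+150-.375,y/4+100-.375)
S=lambda x,y:(x/4+320-.375,y/4+190-.375)
c=[T(348,88),T(787,127),T(768,332),T(318,292)]
P=np.array([plane(t,p,.062) for p in c]); print(P.round(4)); print("centre",P.mean(0),"edges",[round(np.linalg.norm(P[i]-P[i-1]),4) for i in range(4)])
for i in range(4): e=P[i]-P[i-1]; print(np.degrees(np.arctan2(e[1],e[0])).round(1),end=' ')
print()
print("corner tri", tri(t,T(318,292),s,S(382,347)), tri(t,T(348,88),s,S(250,512)))
for n,a,b in [("sq",(184.9,181.4),(465.6,282.2)),("low",(242.5,228.7),(422,231.4)),("dus",(313.9,219),(355.6,210.2))]: print(n,tri(t,a,s,b))
for n,z,im,d in (("t",8,"top0",t),):
    f=d['frame'][190:245,380:465]; cv2.imwrite("pics/lev_t.png",cv2.resize(f,None,fx=9,fy=9,interpolation=cv2.INTER_CUBIC)[...,::-1])
f=s['frame'][140:210,235:305]; cv2.imwrite("pics/lev_s.png",cv2.resize(f,None,fx=8,fy=8,interpolation=cv2.INTER_CUBIC)[...,::-1])
f=s['frame'][190:250,325:395]; cv2.imwrite("pics/dus_s.png",cv2.resize(f,None,fx=9,fy=9,interpolation=cv2.INTER_CUBIC)[...,::-1])
f=t['frame'][195:245,270:350]; cv2.imwrite("pics/dus_t.png",cv2.resize(f,None,fx=9,fy=9,interpolation=cv2.INTER_CUBIC)[...,::-1])
E
python3 m2.py
```

```text
[[ 0.7538  0.2049  0.062 ]
 [ 0.7195 -0.1422  0.062 ]
 [ 0.5532 -0.1246  0.062 ]
 [ 0.5869  0.2224  0.062 ]]
centre [0.65335115 0.04012626 0.062     ] edges [np.float64(0.1679), np.float64(0.3488), np.float64(0.1672), np.float64(0.3486)]
-6.0 -95.6 174.0 84.5 
corner tri (array([0.58763822, 0.22314613, 0.0589552 ]), np.float64(0.0002459361112820949)) (array([0.7548284 , 0.20301341, 0.06139222]), np.float64(0.004394624353457504))
sq (array([0.55534178, 0.35215344, 0.0787917 ]), np.float64(0.0008315513149111025))
low (array([0.41327153, 0.17604014, 0.05610989]), np.float64(0.001314744811230911))
dus (array([ 0.43968393, -0.0382746 ,  0.06490608]), np.float64(0.0019211475838602457))
```

View pics/lev_t.png

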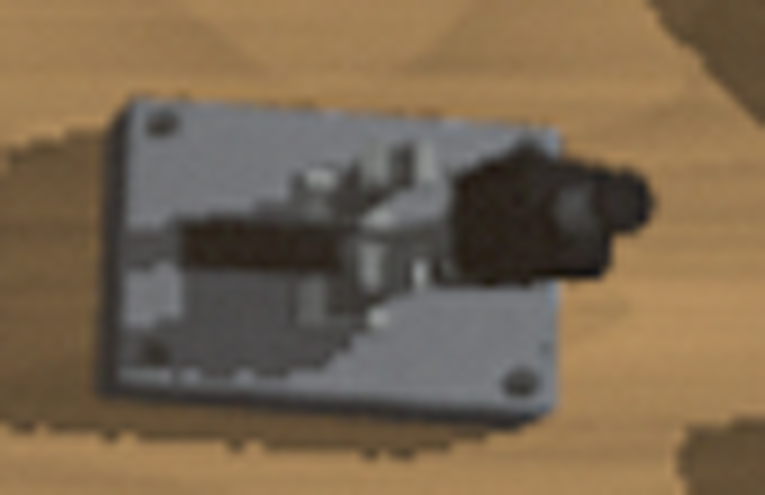

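View pics/lev_s.png

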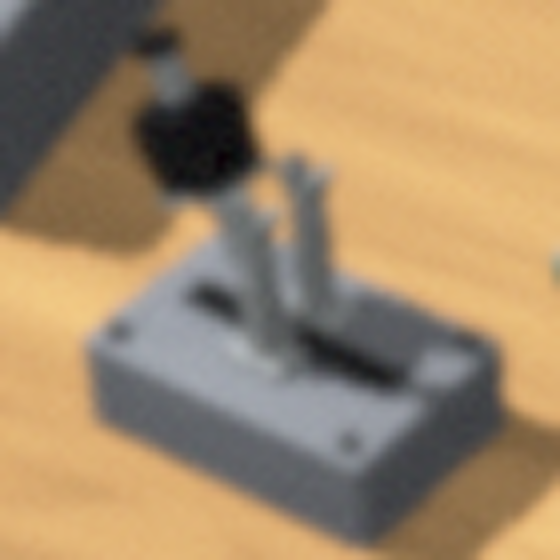

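View pics/dus_s.png

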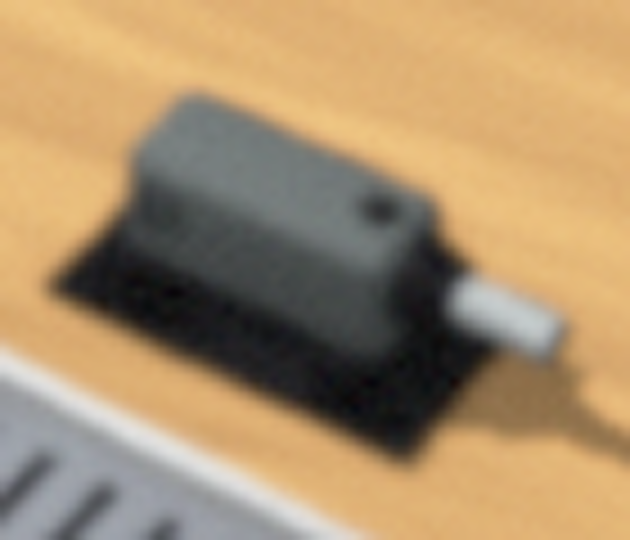

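View pics/dus_t.png

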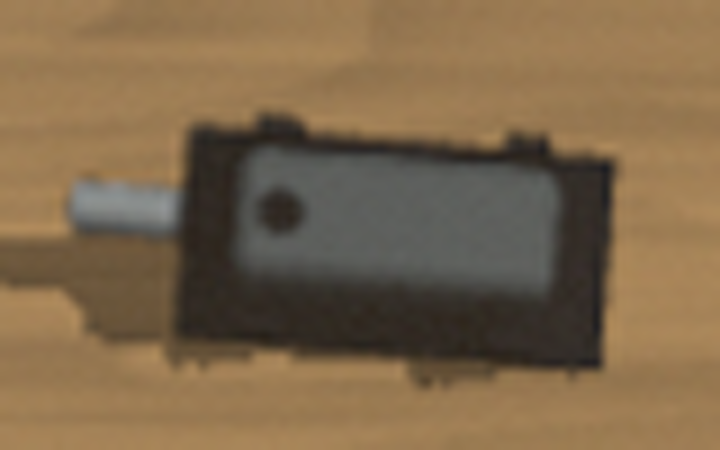

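```bash
cat > m3.py <<'E'
from h import *
t=np.load("pics/top0.npz");s=np.load("pics/scene0.npz")
L=lambda x,y:(x/9+380-.45,y/9+190-.45)
D=lambda x,y:(x/9+270-.45,y/9+195-.45)
DS=lambda x,y:(x/9+325-.45,y/9+190-.45)
LS=lambda x,y:(x/8+235-.44,y/8+140-.44)
def quad(n,c,z):
    P=np.array([plane(t,p,z) for p in c]); E=P-np.roll(P,1,0)
    print(n,P.mean(0).round(4),"len",np.linalg.norm(E,axis=1).round(4),"ang",np.degrees(np.arctan2(E[:,1],E[:,0])).round(1))
quad("house",[L(133,97),L(562,130),L(552,405),L(115,385)],.05)
quad("cradle",[D(196,125),D(615,160),D(601,365),D(178,338)],.006)
quad("dustop",[D(240,147),D(562,175),D(553,297),D(237,272)],.072)
print("cap",tri(t,L(626,200),s,LS(158,40)))
print("nozzle",tri(t,D(72,205),s,DS(557,338)))
print("dus back far corner",tri(t,D(562,172),s,DS(135,160)) ,"other back", tri(t,D(555,298),s,DS(192,92)))
print("house corners",tri(t,L(133,97),s,LS(362,475)),tri(t,L(562,130),s,LS(92,350)),tri(t,L(115,385),s,LS(497,350)))
E
python3 m3.py
```

```text
house [ 0.4447 -0.355   0.05  ] len [0.0995 0.1468 0.0948 0.1472] ang [ -5.8 -94.8 174.4  87. ]
cradle [ 0.4401 -0.0376  0.006 ] len [0.0755 0.148  0.0725 0.1475] ang [ -4.3 -95.2 175.4  86. ]
dustop [ 0.4381 -0.0389  0.072 ] len [0.0422 0.1081 0.0412 0.1053] ang [ -1.  -95.4 175.2  85.1]
cap (array([ 0.43913124, -0.412764  ,  0.17990885]), np.float64(0.003082589134422227))
nozzle (array([0.4475244 , 0.07246409, 0.05250741]), np.float64(0.0015627719885411054))
dus back far corner (array([ 0.45449759, -0.09045406,  0.06545155]), np.float64(0.007454039329881527)) other back (array([ 0.41248332, -0.08883766,  0.06489898]), np.float64(0.004934874586028707))
house corners (array([ 0.4986358 , -0.28503855,  0.04757182]), np.float64(0.00460020301003291)) (array([ 0.48632925, -0.43123522,  0.0435752 ]), np.float64(0.0075931984293796115)) (array([ 0.40125869, -0.27843299,  0.04432545]), np.float64(0.0016855193864703012))
```

```bash
cat >> h.py <<'E'
from scipy.spatial.transform import Rotation as Rot, Slerp
def ori(yd,zd):
    yd=np.asarray(yd,float);zd=np.asarray(zd,float);yd/=np.linalg.norm(yd);zd=zd-zd@yd*yd;zd/=np.linalg.norm(zd)
    return Rot.from_matrix(np.stack([np.cross(yd,zd),yd,zd],1)).as_quat()
def down(deg): a=np.radians(deg); return ori([0,0,-1],[np.cos(a),np.sin(a),0])
def best(p,deg):
    """down orientation, jaws along deg or deg+180, with least joint-6 magnitude"""
    from workcell import kinematics
    o=[]
    for k in(0,180):
        q=kinematics.solve_ik(list(p),list(down(deg+k)))
        if q is not None:o.append((abs(q[5]),deg+k,q))
    o.sort(key=lambda a:a[0]); return o
BOX=np.array([.6533,.0401]);BYAW=-5.4
LEV=np.array([.4447,-.355]);LYAW=-5.2
CR=np.array([.4395,-.0382]);CYAW=85.0
def rz(v,deg): a=np.radians(deg);return np.array([v[0]*np.cos(a)-v[1]*np.sin(a),v[0]*np.sin(a)+v[1]*np.cos(a)])
def levpose(th,r,sgn=1):
    X=np.r_[rz((1,0),LYAW),0];Y=np.r_[rz((0,1),LYAW),0]
    st=np.cos(th)*np.array([0,0,1.])+np.sin(th)*Y
    return np.r_[LEV,.035]+r*st, ori(-st,sgn*X)
E
python3 - <<'E'
from h import *
from workcell import kinematics
t=np.load("pics/top0.npz");s=np.load("pics/scene0.npz")
print("can top",plane(t,(177,116),.19),"base edge",plane(t,(196,146),0), "scene top",plane(s,(453,304),.19))
print("cup",plane(t,(167,269),.085))
pr=lambda n,o:print(n,[(d,np.round(q,2)) for _,d,q in o])
pr("sq12",best((.5556,.3515,.055),12));pr("sq102",best((.5556,.3515,.055),102))
pr("low",best((.4145,.1765,.04),70))
for bp in((0,85),(0,-75)):
    P=BOX+rz(bp,BYAW)
    for y in(0,90): pr(f"place{bp}{y}",best((*P,.1),BYAW+y))
    C=P-rz((.19,0),BYAW); pr("dust",best((*C,.08),BYAW+90))
pr("cradle",best((*CR,.05),CYAW+90))
for th in(-.42,0,.42):
  for sg in(1,-1):
    p,q=levpose(th,.12,sg);j=kinematics.solve_ik(p,q);print(th,sg,p.round(3),None if j is None else np.round(j,2))
E
```

```text
can top [0.72044944 0.34987177 0.19      ] base edge [0.69452793 0.34773255 0.        ] scene top [0.7265854  0.35494783 0.19      ]
cup [0.29285257 0.38620493 0.085     ]
sq12 [(12, array([ 0.56,  0.62,  1.69, -0.  ,  0.83,  0.35])), (192, array([ 0.56,  0.62,  1.69, -0.  ,  0.83, -2.79]))]
sq102 [(102, array([ 0.56,  0.62,  1.69, -0.  ,  0.83, -1.22])), (282, array([ 0.56,  0.62,  1.69, -0.  ,  0.83,  1.92]))]
low [(70, array([ 0.4 ,  0.42,  2.15, -0.  ,  0.57, -0.82])), (250, array([ 0.4 ,  0.42,  2.15, -0.  ,  0.57,  2.32]))]
place(0, 85)0 []
place(0, 85)90 []
dust []
place(0, -75)0 []
place(0, -75)90 []
dust []
cradle [(355.0, array([-0.09,  0.39,  2.16, -0.  ,  0.59, -0.  ]))]
-0.42 1 [ 0.44  -0.404  0.145] [-0.9   0.58  1.59  0.3   1.3  -0.94]
-0.42 -1 [ 0.44  -0.404  0.145] [-0.9   0.58  1.59  0.3   1.3   2.21]
0 1 [ 0.445 -0.355  0.155] [-0.68  0.37  1.84 -0.    0.93 -0.59]
0 -1 [ 0.445 -0.355  0.155] [-0.68  0.37  1.84 -0.    0.93  2.56]
0.42 1 [ 0.449 -0.306  0.145] [-0.36  0.33  2.02 -0.6   0.77  0.16]
0.42 -1 [ 0.449 -0.306  0.145] [-0.36  0.33  2.02 -0.6   0.77 -2.98]
```

```bash
python3 - <<'E'
from h import *
from workcell import bot,hand,get_obs
o=down(12)
bot.reach([.5556,.3515,.20],o); print(get_obs()['time_s'])
grab("scene","s1"); grab("top","t1")
E
```

```text
1.8417
```

View pics/s1.png

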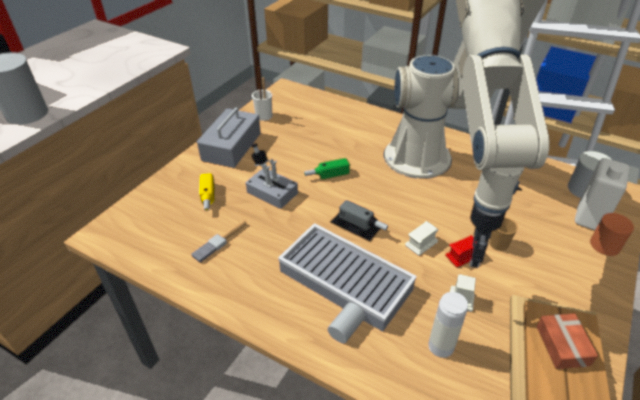

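View pics/t1.png

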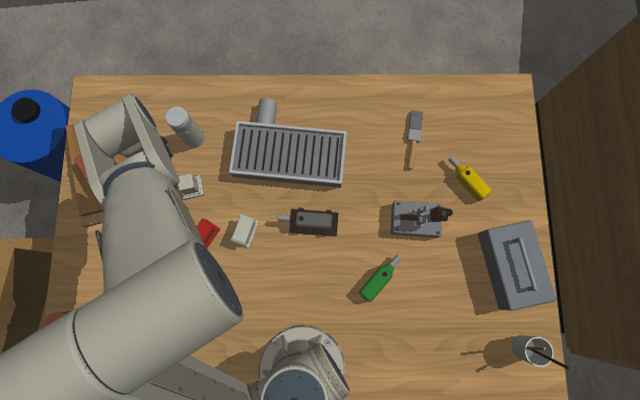

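```bash
python3 - <<'E'
from h import *
from workcell import bot,hand,get_obs
bot.servo_line([.5556,.3518,.053],None,0.12)
hand.move_gripper(0.0,60)
o=get_obs();print(o['gripper_width'],o['wrist_force'])
bot.servo_line([.5556,.3518,.17],None,0.15)
o=get_obs();print(o['gripper_width'],o['wrist_force'],o['time_s'])
P=BOX+rz((0,.085),BYAW); print(P)
bot.reach([*P,.17],down(BYAW))
bot.servo_line([*P,.108],None,.12)
bot.servo_line([*P,.1045],None,.03)
print(get_obs()['wrist_force'])
grab("scene","s2")
E
```

```text
0.04510944107990445 [-1.65911534 -1.34110088  5.59436222]
0.04533102544253434 [-0.30897996 -0.53815174 -4.10589629] 4.7
[0.66129921 0.12472277]
[-0.69957455 -0.11627427 -3.7633253 ]
```

View pics/s2.png

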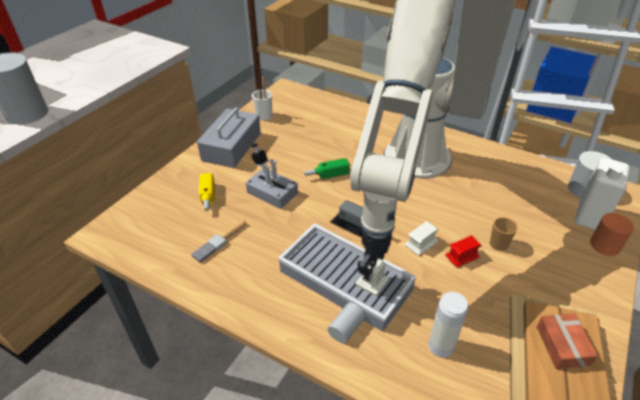

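```bash
python3 - <<'E'
from h import *
from workcell import bot,hand,get_obs
P=get_obs()['position']; z=P[2]; f0=get_obs()['wrist_force'][2]
for i in range(8):
    z-=.001; bot.servo_line([P[0],P[1],z],None,.02); f=get_obs()['wrist_force'][2]
    if f-f0>2.5: break
print(z,f)
hand.move_gripper(0.068); bot.dwell(.2)
bot.servo_line([P[0],P[1],.22],None,.15)
# move aside for look
bot.reach([.4145,.1765,.24],down(70))
print(get_obs()['time_s']); 
np.savez("pics/t3.npz",**grab("top","t3"));np.savez("pics/s3.npz",**grab("scene","s3"))
E
```

```text
0.10299664868939856 3.490044247873006
9.675
```

View pics/s3.png

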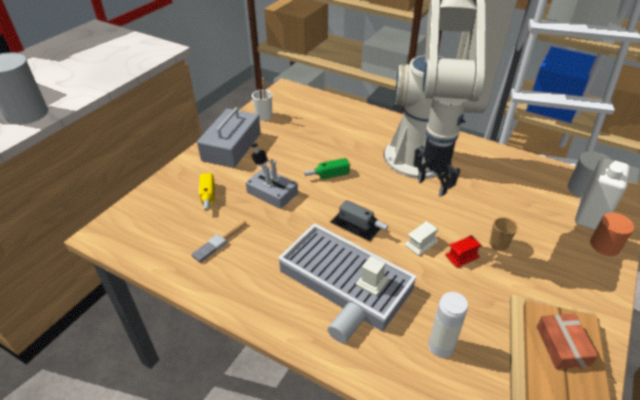

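View pics/t3.png

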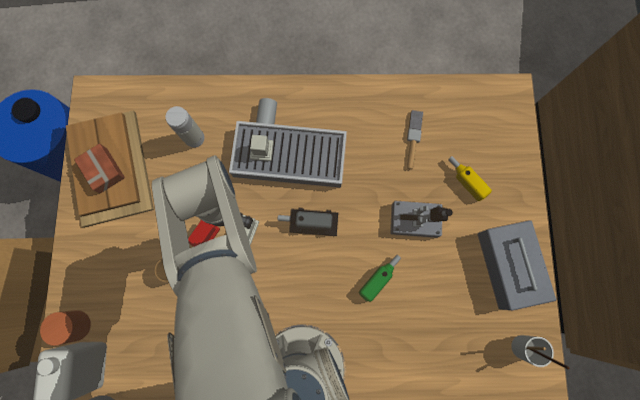

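```bash
python3 - <<'E'
from h import *
from workcell import bot,hand,get_obs
d=np.load("pics/s3.npz"); sat=lambda a:a.max(2)-a.min(2)
r,_=face(d,(400,215,445,260),lambda a:(a[...,2]>200)&(sat(a)<35),.06);print(r)
hand.move_gripper(.066)
bot.servo_line([.4152,.1766,.12],down(70.8),.15)
bot.servo_line([.4152,.1766,.042],None,.1)
hand.move_gripper(0.0,60)
o=get_obs();print(o['gripper_width'],o['wrist_force'])
bot.servo_line([.4152,.1766,.17],None,.15)
o=get_obs();print(o['gripper_width'],o['wrist_force'],o['time_s'])
P=BOX+rz((0,-.075),BYAW)
bot.reach([*P,.17],down(BYAW+90))
bot.servo_line([*P,.097],None,.12)
z=.097; f0=get_obs()['wrist_force'][2]
for i in range(10):
    z-=.001; bot.servo_line([*P,z],None,.02); f=get_obs()['wrist_force'][2]
    if f-f0>2.5: break
print(z,f)
hand.move_gripper(0.066); bot.dwell(.2)
bot.servo_line([*P,.22],None,.15)
bot.reach([.30,-.2,.25],down(-5))
print(get_obs()['time_s']); 
np.savez("pics/t4.npz",**grab("top","t4"));np.savez("pics/s4.npz",**grab("scene","s4"))
E
```

```text
{'c': (0.4162, 0.178), 'cm': (0.4162, 0.1765), 'wh': (42.8, 83.0), 'ang': 71.0, 'uv': array([422.1, 231.4])}
0.043289594229413066 [-0.65827535 -0.5251355   4.76500718]
0.04350989378592671 [ 0.49754199  0.10901298 -2.55316295] 13.2
0.092 4.821544545150233
19.3833
```

View pics/s4.png

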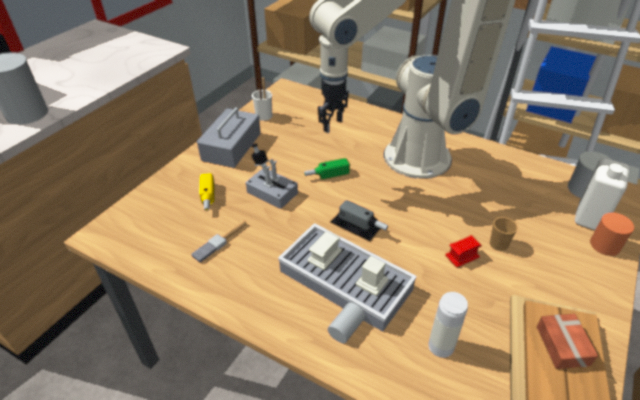

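View pics/t4.png

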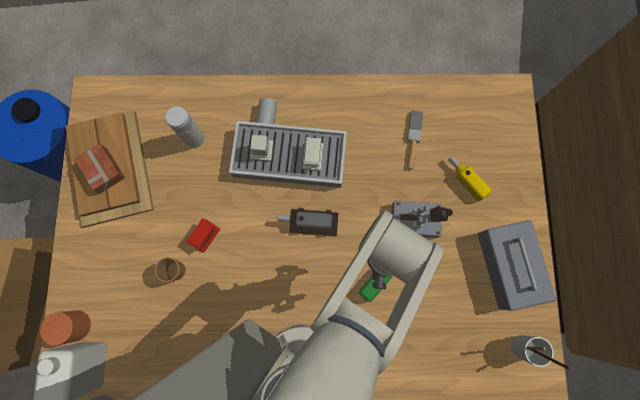

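```bash
python3 - <<'E'
from h import *
t=np.load("pics/top0.npz");s=np.load("pics/scene0.npz")
for th in(-.36,-.42):
  for r in(.157,.1075): p,_=levpose(th,r);print(th,r,p.round(3),"T",((proj(t,p)-[380,190]+.45)*9).round(),"S",((proj(s,p)-[235,140]+.44)*8).round())
E
```

```text
-0.36 0.157 [ 0.44  -0.41   0.182] T [614. 199.] S [158.  37.]
-0.36 0.1075 [ 0.441 -0.393  0.136] T [518. 220.] S [202. 144.]
-0.42 0.157 [ 0.439 -0.419  0.178] T [639. 204.] S [143.  37.]
-0.42 0.1075 [ 0.441 -0.399  0.133] T [535. 223.] S [191. 144.]
```

```bash
cat > lev.py <<'E'
from h import *
from workcell import bot,hand,get_obs
def grip(th,r=.1155):
    hand.move_gripper(.06)
    p,q=levpose(th,.25); bot.reach(list(p),list(q))
    p,q=levpose(th,r); bot.servo_line(list(p),list(q),.08)
    hand.move_gripper(0.0,60); o=get_obs(); print("grip",o['gripper_width'],o['wrist_force'],o['time_s'])
def lift(th,r=.1155,dr=.017):
    for k in np.linspace(0,dr,5)[1:]:
        p,q=levpose(th,r+k); bot.servo_line(list(p),list(q),.05); print("lift",round(k,4),get_obs()['wrist_force'].round(1))
def swing(a,b,r):
    for th in np.linspace(a,b,int(abs(b-a)/.07)+2)[1:]:
        p,q=levpose(th,r); bot.servo_line(list(p),list(q),.08); print(round(th,3),get_obs()['wrist_force'].round(1))
E
python3 - <<'E'
from lev import *
hand.move_gripper(.06)
p,q=levpose(-.39,.25); bot.reach(list(p),list(q))
grab("scene","s5")
p,q=levpose(-.39,.1155); bot.servo_line(list(p),list(q),.08)
grab("scene","s6"); print(get_obs()['wrist_force'])
a=cv2.imread("pics/s5.png")[90:220,200:330];b=cv2.imread("pics/s6.png")[90:220,200:330]
cv2.imwrite("pics/s56.png",cv2.resize(np.hstack([a,b]),(800,400),interpolation=cv2.INTER_CUBIC))
E
```

```text
[ 0.168186   -0.68104748 -0.38810631]
```

View pics/s56.png

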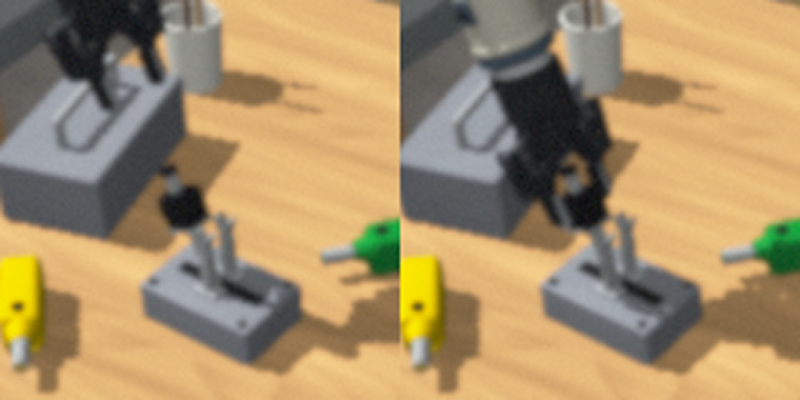

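```bash
python3 - <<'E'
from lev import *
hand.move_gripper(0.0,60); o=get_obs(); print("grip",o['gripper_width'],o['wrist_force'],o['time_s'])
lift(-.39)
E
```

```text
grip 0.03528277318595391 [-3.58924286 -0.66498961  4.63348938] 23.0833
lift 0.0042 [-2.   0.2 -3.9]
lift 0.0085 [-2.4  1.  -3.9]
lift 0.0128 [-2.7  0.8 -4.7]
lift 0.017 [-5.   0.9 -4.9]
```

```bash
python3 - <<'E'
from lev import *
swing(-.39,.41,.1325)
for th in np.arange(.42,.48,.01):
    p,q=levpose(th,.1325); bot.servo_line(list(p),list(q),.05); f=get_obs()['wrist_force']; print(round(th,3),f.round(1))
    if np.linalg.norm(f[:2])>12: break
grab("scene","s7"); print(get_obs()['time_s'])
E
```

```text
-0.323 [-5.2  2.2 -4.7]
-0.257 [-5.2  2.  -5.3]
-0.19 [-5.2  1.2 -5.5]
-0.123 [-5.7  0.8 -4.7]
-0.057 [-6.1  0.3 -4.8]
0.01 [-6.9  1.  -4.8]
0.077 [-7.3  0.9 -5. ]
0.143 [-7.9 -0.9 -4.8]
0.21 [-7.8  0.1 -5. ]
0.277 [-8.6  0.3 -4.7]
0.343 [-7.7 -1.2 -6.1]
0.41 [-9.6 -0.1 -5.2]
0.42 [-9.3 -1.  -4.5]
0.43 [-9.8 -5.7 -3.3]
0.44 [-11.5 -11.2   0.7]
27.9833
```

```bash
python3 - <<'E'
from lev import *
p,q=levpose(.425,.1325); bot.servo_line(list(p),list(q),.05); print(get_obs()['wrist_force'].round(1))
hand.move_gripper(.06); bot.dwell(.3)
p,q=levpose(.425,.25); bot.servo_line(list(p),list(q),.12)
bot.reach([.35,-.30,.3],down(-5))
np.savez("pics/t8.npz",**grab("top","t8"));np.savez("pics/s8.npz",**grab("scene","s8"))
a=cv2.imread("pics/s8.png")[130:220,230:320];b=cv2.imread("pics/t8.png")[170:260,370:460]
cv2.imwrite("pics/s8c.png",cv2.resize(np.hstack([a,b]),(800,400),interpolation=cv2.INTER_CUBIC));print(get_obs()['time_s'])
E
```

```text
[-8.8 -3.2 -3.1]
30.8417
```

View pics/s8c.png

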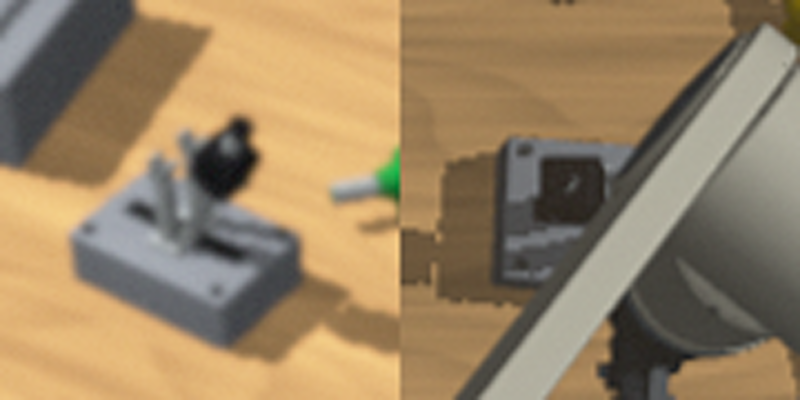

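View pics/t8.png

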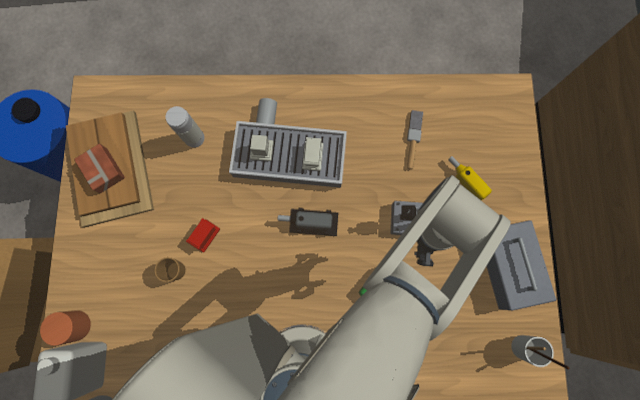

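```bash
python3 - <<'E'
from h import *
t=np.load("pics/t8.npz");s=np.load("pics/s8.npz")
for th in(.34,.38,.42):
    print(th,proj(s,levpose(th,.157)[0]).round(1),"collar down",proj(s,levpose(th,.1075)[0]).round(1))
a=s['frame'][130:220,230:320].astype(int)
sat=lambda a:a.max(2)-a.min(2)
wh=lambda th:(lambda a:(a[...,2]>th)&(sat(a)<26)&(a[...,0]>a[...,2]+6))
out=[]
for n,d,roi,fn,z in[("sq t",t,(244,128,278,166),wh(135),.13),("low t",t,(295,130,330,176),wh(135),.11),("sq s",s,(355,250,392,298),wh(200),.13),("low s",s,(305,228,345,270),wh(200),.11)]:
    r,m=face(d,roi,fn,z);print(n,r)
    x0,y0,x1,y1=roi; im=cv2.resize(d['frame'][y0:y1,x0:x1],(m.shape[1],m.shape[0]))[...,::-1].copy()
    im[m>0]=im[m>0]//2+np.array([0,0,127],np.uint8); out.append(cv2.resize(im,(200,200)))
print("expected sq",BOX+rz((0,.085),BYAW),"low",BOX+rz((0,-.075),BYAW))
cv2.imwrite("pics/m8.png",np.hstack(out))
E
```

```text
0.34 [280.5 155.7] collar down [277.3 165.5]
0.38 [282.  156.9] collar down [278.3 166.3]
0.42 [283.5 158.2] collar down [279.3 167.2]
sq t {'c': (0.6629, 0.1242), 'cm': (0.6627, 0.1243), 'wh': (44.5, 43.4), 'ang': 83.7, 'uv': array([258.3, 141.9])}
low t {'c': (0.6342, -0.0385), 'cm': (0.6395, -0.0393), 'wh': (51.8, 97.1), 'ang': 84.8, 'uv': array([314.4, 151.9])}
sq s {'c': (0.6625, 0.1261), 'cm': (0.6626, 0.1259), 'wh': (42.7, 44.2), 'ang': 85.7, 'uv': array([373.4, 264.2])}
low s {'c': (0.6411, -0.0414), 'cm': (0.6433, -0.0347), 'wh': (57.3, 91.8), 'ang': 86.9, 'uv': array([323.4, 241.2])}
expected sq [0.66129921 0.12472277] low [ 0.64624188 -0.03456715]
```

View pics/m8.png

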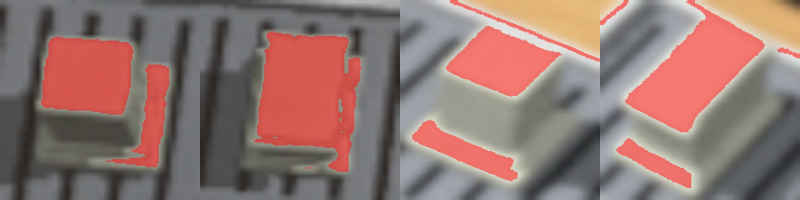

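```bash
python3 - <<'E'
from h import *
from workcell import bot,hand,get_obs
t=np.load("pics/t8.npz");s=np.load("pics/s8.npz")
sat=lambda a:a.max(2)-a.min(2)
op=lambda m:cv2.morphologyEx(m.astype(np.uint8),cv2.MORPH_OPEN,np.ones((25,25)))
print(face(t,(295,130,330,176),lambda a:op((a[...,2]>145)&(sat(a)<26)&(a[...,0]>a[...,2]+6)),.11)[0])
print(face(s,(305,228,345,270),lambda a:op((a[...,2]>205)&(sat(a)<26)&(a[...,0]>a[...,2]+6)),.11)[0])
hand.move_gripper(.075)
bot.reach([*CR,.16],down(CYAW-90))
grab("scene","s9");
bot.servo_line([*CR,.10],None,.15)
bot.servo_line([*CR,.046],None,.08)
print(get_obs()['wrist_force']); grab("scene","s9")
a=cv2.imread("pics/s9.png")[130:250,300:430]; cv2.imwrite("pics/s9c.png",cv2.resize(a,None,fx=5,fy=5,interpolation=cv2.INTER_CUBIC))
E
```

```text
{'c': (0.6439, -0.0361), 'cm': (0.6434, -0.0359), 'wh': (41.5, 75.2), 'ang': 84.5, 'uv': array([312.5, 149.8])}
{'c': (0.6436, -0.0348), 'cm': (0.644, -0.0347), 'wh': (40.6, 85.7), 'ang': 85.9, 'uv': array([323.4, 242.7])}
[0.04040388 0.24448922 0.57389508]
```

View pics/s9c.png

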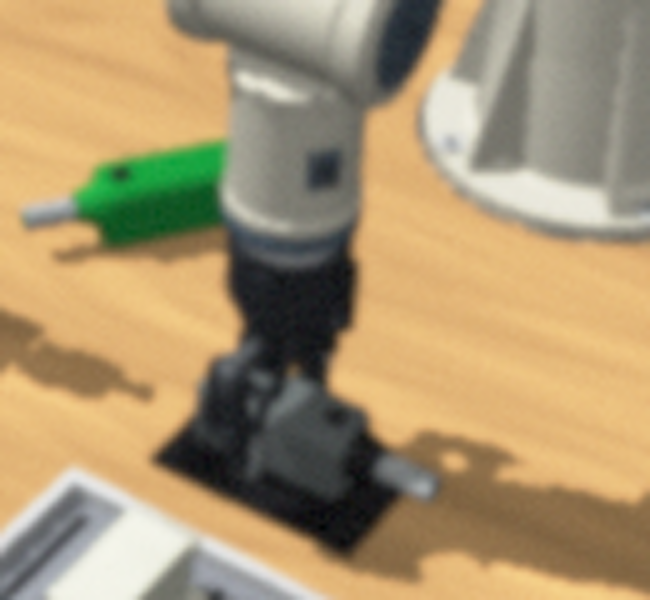

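```bash
python3 - <<'E'
from h import *
from workcell import bot,hand,get_obs,kinematics
hand.move_gripper(0.0,80); o=get_obs(); print(o['gripper_width'],o['wrist_force'],o['position'],o['time_s'])
bot.servo_line([*CR,.18],None,.12)
o=get_obs(); print(o['gripper_width'],o['wrist_force'],o['position'],o['joint_pos'])
for P in ((.6627,.125),(.644,-.0355)):
    C=np.array(P)-rz((.19,0),BYAW)
    for k in(0,180):
        j=kinematics.solve_ik([*C,.08],list(down(BYAW-90+k))); print(C,k,None if j is None else j.round(2))
np.savez("pics/t10.npz",**grab("top","t10"));np.savez("pics/s10.npz",**grab("scene","s10"))
E
```

```text
0.04515404907571618 [-3.11681813 -0.56257408  9.46117468] [ 0.43938546 -0.03818731  0.04655118] 34.175
0.045107035155298195 [-0.83482429  0.21938883 -5.04273915] [ 0.43893749 -0.03815068  0.1793033 ] [-9.01133755e-02  1.54533700e-01  2.07922495e+00  1.84508494e-05
  9.09189333e-01 -2.81696313e-03]
[0.47354323 0.14288058] 0 [ 0.29  0.39  2.04 -0.    0.71  1.96]
[0.47354323 0.14288058] 180 [ 0.29  0.39  2.04 -0.    0.71 -1.19]
[ 0.45484323 -0.01761942] 0 [-0.04  0.35  2.12 -0.    0.67  1.62]
[ 0.45484323 -0.01761942] 180 [-0.04  0.35  2.12 -0.    0.67 -1.52]
```

View pics/s10.png

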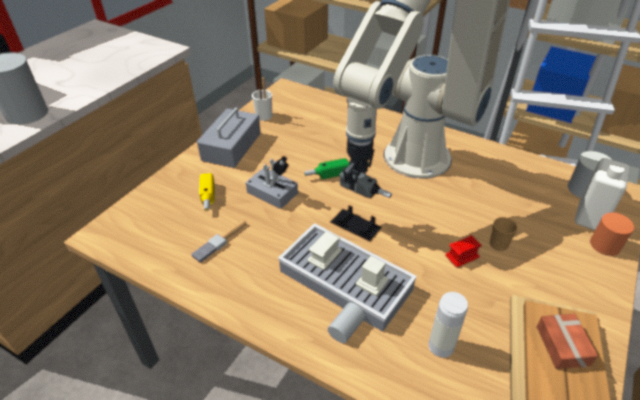

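View pics/t10.png

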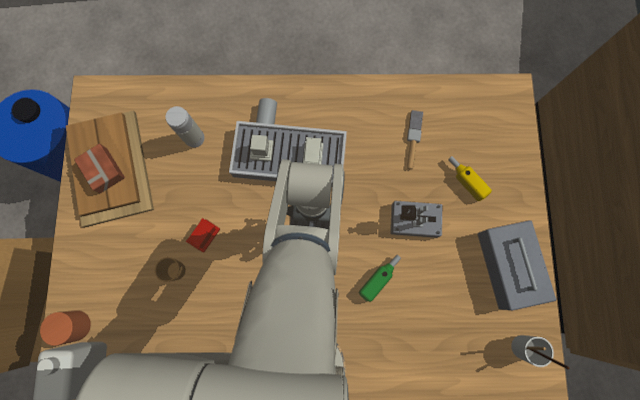

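```bash
python3 - <<'E'
from h import *
from workcell import bot,hand,get_obs
P=np.array((.6627,.125)); d=rz((1,0),BYAW); C=P-.19*d; q=down(BYAW-90)
B=C-.05*d
bot.reach([*B,.18],q); bot.servo_line([*B,.0865],None,.12); bot.servo_line([*C,.0865],None,.1)
o=get_obs();print(o['position'],C,o['time_s'],o['wrist_force'])
np.savez("pics/t11.npz",**grab("top","t11"));np.savez("pics/s11.npz",**grab("scene","s11"))
a=cv2.imread("pics/s11.png")[180:300,300:420];b=cv2.imread("pics/t11.png")[110:230,220:340]
cv2.imwrite("pics/s11c.png",cv2.resize(np.hstack([a,b]),(800,400),interpolation=cv2.INTER_CUBIC))
tip=np.r_[C+.11*d,.09]; print("pred tip",tip,proj(np.load("pics/s11.npz"),tip),proj(np.load("pics/t11.npz"),tip))
E
```

```text
[0.47295594 0.1426598  0.08634014] [0.47354323 0.14288058] 38.8667 [-0.19069248 -0.33163663 -3.86842528]
pred tip [0.58305504 0.13252867 0.09      ] [386.76464627 255.45442551] [256.89335447 171.26608356]
```

View pics/s11c.png

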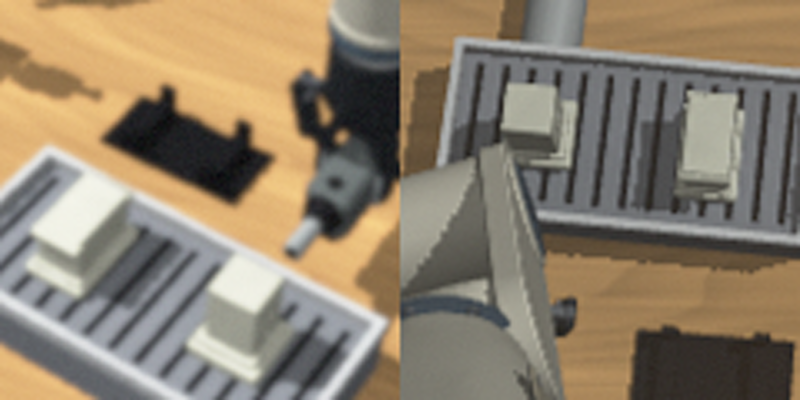

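```bash
python3 - <<'E'
from h import *
from workcell import bot,hand,get_obs
bot.dwell(3.0)
d=rz((1,0),BYAW);P=np.array((.6627,.125));B=P-.25*d
bot.servo_line([*B,.0865],None,.12); bot.servo_line([*B,.15],None,.12)
P=np.array((.644,-.0355)); C=P-.19*d; B=C-.05*d
bot.servo_line([*B,.15],None,.15);bot.servo_line([*B,.0765],None,.12); bot.servo_line([*C,.0765],None,.1)
o=get_obs();print(o['position'],C,o['time_s'],o['wrist_force'])
s=grab("scene","s12")
a=cv2.imread("pics/s12.png")[180:300,270:390]
cv2.imwrite("pics/s12c.png",cv2.resize(a,(500,500),interpolation=cv2.INTER_CUBIC))
tip=np.r_[C+.11*d,.08]; print((proj(s,tip)-[270,180])*500/120)
E
```

```text
[ 0.45408781 -0.01759075  0.07637383] [ 0.45484323 -0.01761942] 45.925 [-0.08883451 -0.0381297  -5.30316238]
[288.37909801 220.79113588]
```

View pics/s12c.png

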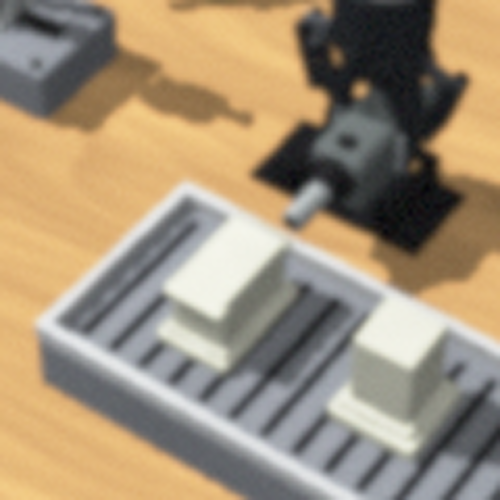

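```bash
python3 - <<'E'
from h import *
from workcell import bot,hand,get_obs
bot.dwell(3.0)
d=rz((1,0),BYAW);P=np.array((.644,-.0355));B=P-.25*d
bot.servo_line([*B,.0765],None,.12); bot.servo_line([*B,.19],None,.12)
bot.reach([*CR,.19],down(CYAW-90))
bot.servo_line([*CR,.08],None,.12)
f0=get_obs()['wrist_force']; print(f0,get_obs()['time_s'])
z=.08
while z>.0455:
    z=max(z-.003 if z>.052 else z-.001,.0453); bot.servo_line([*CR,z],None,.05); f=get_obs()['wrist_force']
    if np.linalg.norm(f-f0)>4: break
print(z,f)
grab("scene","s13"); a=cv2.imread("pics/s13.png")[170:270,310:410]
cv2.imwrite("pics/s13c.png",cv2.resize(a,(500,500),interpolation=cv2.INTER_CUBIC))
E
```

```text
[-0.06603194  0.92945421 -3.61128003] 53.2333
0.04599999999999997 [-3.02016008  0.33049049  8.46520124]
```

View pics/s13c.png

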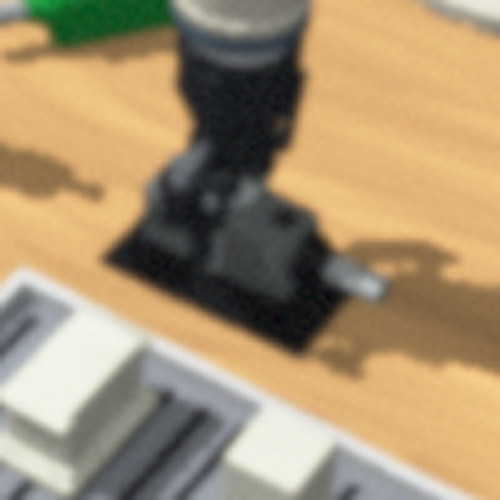

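```bash
sed -i 's/LEV=np.array(\[.4447/LEV=np.array([.4432/; s/LYAW=-5.2/LYAW=-4.6/' h.py; python3 - <<'E'
from h import *
from lev import *
hand.move_gripper(.075); bot.dwell(.2)
bot.servo_line([*CR,.10],None,.1);bot.servo_line([*CR,.2],None,.15)
print(get_obs()['time_s'])
bot.reach(*[list(v) for v in levpose(.42,.27)])
t=grab("top","t14");s=grab("scene","s14")
np.savez("pics/t14.npz",**t);np.savez("pics/s14.npz",**s)
E
```

```text
58.8917
```

View pics/s14.png

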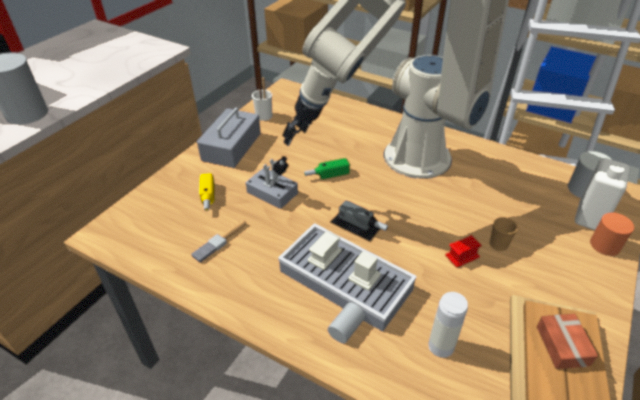

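View pics/t14.png

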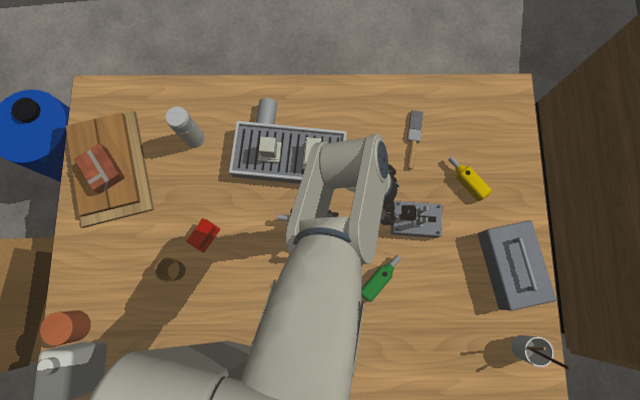

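```bash
cat > sq.py <<'E'
from h import *
sat=lambda a:a.max(2)-a.min(2)
op=lambda m:cv2.morphologyEx(m.astype(np.uint8),cv2.MORPH_OPEN,np.ones((25,25)))
f=lambda th:(lambda a:op((a[...,2]>th)&(sat(a)<26)&(a[...,0]>a[...,2]+6)))
def meas(t,s):
    for n,d,roi,th,z in(("sq t",t,(244,128,292,170),140,.13),("sq s",s,(345,242,392,298),205,.13),("low s",s,(305,226,345,270),205,.11)):
        if d is None: continue
        try: print(n,face(d,roi,f(th),z)[0])
        except Exception as e: print(n,'none',e)
if __name__=="__main__":
    meas(np.load("pics/t11.npz"),np.load("pics/s11.npz"))
    d=dict(np.load("pics/s11.npz")); 
    for k in("s12","s13"):
        d["frame"]=cv2.imread(f"pics/{k}.png")[...,::-1]; print(k); meas(None,d)
    print("14");meas(np.load("pics/t14.npz"),np.load("pics/s14.npz"))
    a=np.hstack([cv2.resize(cv2.imread("pics/s14.png")[180:330,270:420],(400,400),interpolation=cv2.INTER_CUBIC),cv2.resize(cv2.imread("pics/t14.png")[100:250,220:370],(400,400),interpolation=cv2.INTER_CUBIC)])
    cv2.imwrite("pics/s14c.png",a)
E
python3 sq.py
```

```text
sq t {'c': (0.6629, 0.1246), 'cm': (0.6628, 0.1244), 'wh': (42.6, 41.3), 'ang': 89.7, 'uv': array([258.3, 141.7])}
sq s {'c': (0.6621, 0.1259), 'cm': (0.6623, 0.1258), 'wh': (44.1, 37.6), 'ang': 26.3, 'uv': array([373.2, 264.2])}
low s {'c': (0.6436, -0.0348), 'cm': (0.6441, -0.0349), 'wh': (40.2, 85.7), 'ang': 86.2, 'uv': array([323.3, 242.7])}
s12
sq s {'c': (0.6553, 0.1002), 'cm': (0.6552, 0.1001), 'wh': (46.1, 37.4), 'ang': 26.9, 'uv': array([365.7, 258.7])}
low s {'c': (0.6436, -0.0346), 'cm': (0.6442, -0.0347), 'wh': (40.1, 85.7), 'ang': 85.9, 'uv': array([323.3, 242.7])}
s13
sq s {'c': (0.654, 0.1008), 'cm': (0.654, 0.1005), 'wh': (47.8, 39.5), 'ang': 26.9, 'uv': array([365.9, 258.5])}
low s {'c': (0.6436, -0.0347), 'cm': (0.6437, -0.0346), 'wh': (39.8, 86.6), 'ang': 86.5, 'uv': array([323.4, 242.8])}
14
sq t {'c': (0.6565, 0.0986), 'cm': (0.6569, 0.0987), 'wh': (42.4, 41.3), 'ang': 89.7, 'uv': array([267. , 143.7])}
sq s {'c': (0.6547, 0.1008), 'cm': (0.6546, 0.1007), 'wh': (45.3, 39.2), 'ang': 25.6, 'uv': array([366. , 258.6])}
low s {'c': (0.6434, -0.035), 'cm': (0.6442, -0.0348), 'wh': (40.8, 85.4), 'ang': 86.1, 'uv': array([323.3, 242.7])}
```

View pics/s14c.png

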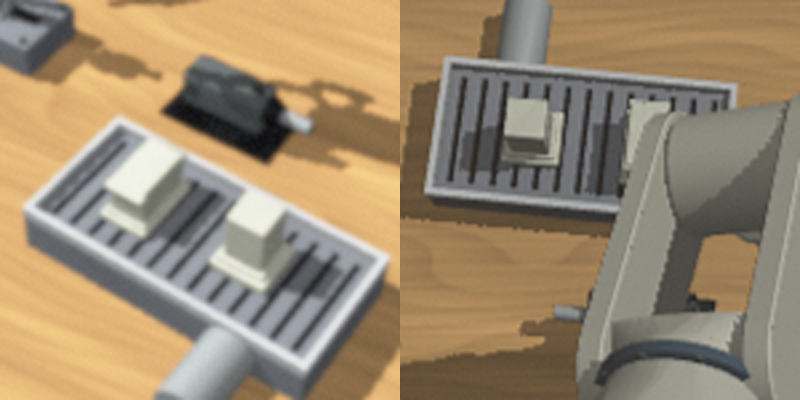

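The square casting (scene px 366,259) was knocked about 26 mm sideways some time between my picture before its blow and the one before the low casting's blow. I can't tell whether its two-second hold was complete by then. Extraction is still on, so I'll dust both again in the same order.

```bash
python3 - <<'E'
from h import *
from sq import meas
from workcell import bot,hand,get_obs
hand.move_gripper(.075)
bot.reach([*CR,.2],down(CYAW-90))
bot.servo_line([*CR,.10],None,.15); bot.servo_line([*CR,.046],None,.08)
hand.move_gripper(0.0,80); print(get_obs()['gripper_width'])
bot.servo_line([*CR,.18],None,.12)
d=rz((1,0),BYAW);q=down(BYAW-90)
P=np.array((.656,.0996)); C=P-.19*d; B=C-.05*d
bot.reach([*B,.18],q); bot.servo_line([*B,.0865],None,.12); bot.servo_line([*C,.0865],None,.1)
print(C,get_obs()['position'],get_obs()['time_s'])
meas(None,grab("scene","s15")); bot.dwell(2.8); s=grab("scene","s16"); meas(None,s)
tip=np.r_[C+.11*d,.09]; print((proj(s,tip)-[270,180])*500/120)
a=cv2.imread("pics/s16.png")[180:300,270:390]
cv2.imwrite("pics/s16c.png",cv2.resize(a,(500,500),interpolation=cv2.INTER_CUBIC))
E
```

```text
0.04522550564664364
[0.46684323 0.11748058] [0.4662082  0.11728452 0.08634064] 67.5583
sq s {'c': (0.6538, 0.1004), 'cm': (0.6542, 0.1002), 'wh': (48.9, 39.2), 'ang': 25.6, 'uv': array([366. , 258.4])}
low s {'c': (0.6436, -0.0348), 'cm': (0.6439, -0.0347), 'wh': (40.0, 85.6), 'ang': 85.5, 'uv': array([323.4, 242.7])}
sq s {'c': (0.6541, 0.1006), 'cm': (0.654, 0.1005), 'wh': (48.1, 39.2), 'ang': 25.6, 'uv': array([366. , 258.6])}
low s {'c': (0.6436, -0.0349), 'cm': (0.6442, -0.0349), 'wh': (40.6, 85.7), 'ang': 86.2, 'uv': array([323.3, 242.8])}
[456.28072769 293.71746468]
```

View pics/s16c.png

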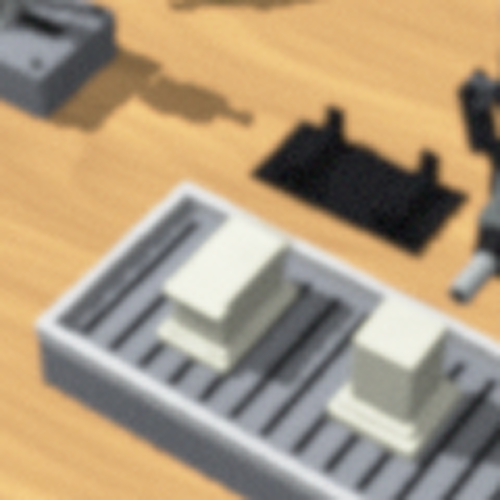

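```bash
python3 - <<'E'
from h import *
from sq import meas
from workcell import bot,hand,get_obs
d=rz((1,0),BYAW)
B=np.array((.656,.0996))-.24*d
bot.servo_line([*B,.0865],None,.12); bot.servo_line([*B,.15],None,.12)
P=np.array((.644,-.0355)); C=P-.19*d; B=C-.05*d
bot.servo_line([*B,.15],None,.15);bot.servo_line([*B,.0765],None,.12); bot.servo_line([*C,.0765],None,.1)
meas(None,grab("scene","s17")); bot.dwell(2.8); meas(None,grab("scene","s18"))
bot.servo_line([*B,.0765],None,.12); bot.servo_line([*B,.19],None,.12)
bot.reach([*CR,.19],down(CYAW-90))
bot.servo_line([*CR,.08],None,.12)
f0=get_obs()['wrist_force']; z=.08
while z>.0455:
    z=max(z-.004 if z>.052 else z-.001,.0453); bot.servo_line([*CR,z],None,.06); f=get_obs()['wrist_force']
    if np.linalg.norm(f-f0)>4: break
print(z,f,get_obs()['time_s'])
hand.move_gripper(.075); bot.dwell(.2)
bot.servo_line([*CR,.10],None,.1);bot.servo_line([*CR,.2],None,.15)
from h import levpose
bot.reach(*[list(v) for v in levpose(.42,.27)])
meas(grab("top","t19"),grab("scene","s19"))
a=np.hstack([cv2.resize(cv2.imread("pics/s19.png")[180:330,270:420],(400,400),interpolation=cv2.INTER_CUBIC),cv2.resize(cv2.imread("pics/s19.png")[110:220,230:340],(400,400),interpolation=cv2.INTER_CUBIC)])
cv2.imwrite("pics/s19c.png",a)
E
```

```text
sq s {'c': (0.6555, 0.1015), 'cm': (0.6549, 0.101), 'wh': (44.5, 39.5), 'ang': 26.9, 'uv': array([365.9, 258.8])}
low s {'c': (0.6438, -0.0346), 'cm': (0.6442, -0.0348), 'wh': (40.4, 86.1), 'ang': 86.3, 'uv': array([323.4, 242.7])}
sq s {'c': (0.6553, 0.101), 'cm': (0.6548, 0.1007), 'wh': (45.3, 38.8), 'ang': 26.9, 'uv': array([365.9, 258.7])}
low s {'c': (0.6436, -0.0347), 'cm': (0.644, -0.0346), 'wh': (40.7, 85.8), 'ang': 86.5, 'uv': array([323.3, 242.6])}
0.04599999999999997 [-3.56986981  0.2795219  10.53310039] 84.4917
sq t {'c': (0.6565, 0.0986), 'cm': (0.6569, 0.0988), 'wh': (42.4, 41.3), 'ang': 89.7, 'uv': array([267. , 143.7])}
sq s {'c': (0.6537, 0.1006), 'cm': (0.6542, 0.1003), 'wh': (47.0, 39.5), 'ang': 26.9, 'uv': array([366.1, 258.4])}
low s {'c': (0.6438, -0.0349), 'cm': (0.6442, -0.0348), 'wh': (40.4, 85.3), 'ang': 86.2, 'uv': array([323.3, 242.7])}
```

View pics/s19c.png

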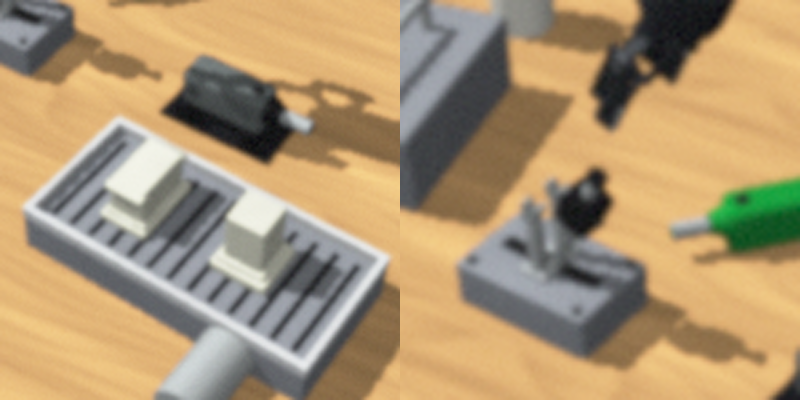

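Both holds are done with the castings unmoved, and the duster is back in its cradle. Next I switch the extraction off.

```bash
python3 - <<'E'
from lev import *
grip(.42); lift(.42)
swing(.42,-.41,.1325)
for th in np.arange(-.42,-.48,-.01):
    p,q=levpose(th,.1325); bot.servo_line(list(p),list(q),.05); f=get_obs()['wrist_force']; print(round(th,3),f.round(1))
    if abs(f[1])>9: break
p,q=levpose(th+.012,.1325); bot.servo_line(list(p),list(q),.05); print(get_obs()['wrist_force'].round(1))
hand.move_gripper(.06); bot.dwell(.3)
p,q=levpose(th+.012,.25); bot.servo_line(list(p),list(q),.12)
bot.reach([.30,.1,.40],down(-5))
np.savez("pics/t20.npz",**grab("top","t20"));np.savez("pics/s20.npz",**grab("scene","s20"))
a=np.hstack([cv2.resize(cv2.imread("pics/s20.png")[140:210,235:305],(400,400),interpolation=cv2.INTER_CUBIC),cv2.resize(cv2.imread("pics/t20.png")[180:250,385:455],(400,400),interpolation=cv2.INTER_CUBIC)])
cv2.imwrite("pics/s20c.png",a);print(get_obs()['time_s'])
E
```

```text
grip 0.035359256039700256 [0.54857485 3.54425327 5.93051663] 90.3083
lift 0.0042 [ 4.3 -2.2 -3.9]
lift 0.0085 [ 4.8 -1.6 -3.9]
lift 0.0128 [ 5.6 -1.9 -4.1]
lift 0.017 [ 5.8 -2.2 -4.9]
0.351 [ 6.7 -2.3 -4.6]
0.282 [ 7.  -2.6 -4.6]
0.212 [ 8.  -2.2 -4.7]
0.143 [ 8.4 -2.2 -5. ]
0.074 [ 9.  -1.  -5.4]
0.005 [ 9.6 -1.  -5.5]
-0.064 [ 9.9 -1.8 -5.7]
-0.133 [10.  -2.1 -5.5]
-0.203 [10.1 -1.8 -4.7]
-0.272 [10.7 -1.7 -5.9]
-0.341 [10.  -0.9 -5.3]
-0.41 [10.5 -0.9 -3.8]
-0.42 [10.4 -0.3 -5.6]
-0.43 [10.7  5.  -3.6]
-0.44 [11.7  9.5 -0.9]
[10.   3.2 -4. ]
99.525
```

View pics/s20c.png

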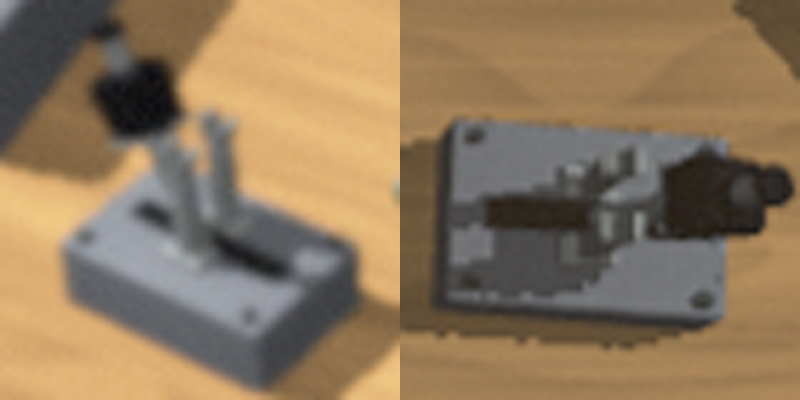

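View pics/s20.png

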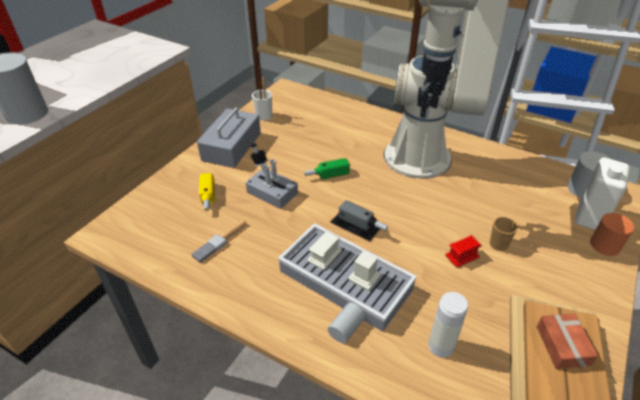

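View pics/t20.png

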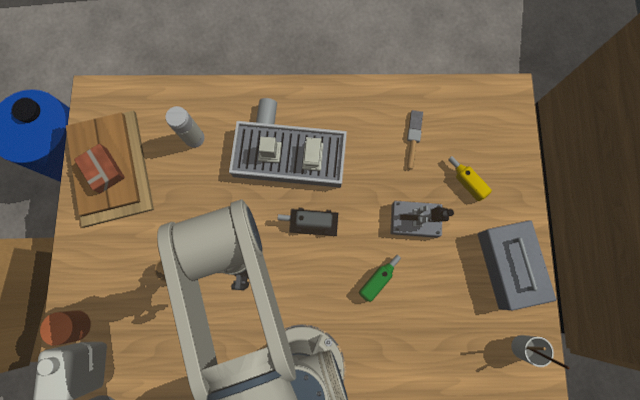

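```bash
python3 - <<'E'
from workcell import hand_in,get_obs
print(get_obs()['time_s']); hand_in()
E
```

```text
99.525
the job is handed in; nothing more can be done
```

The job is done and handed in at 99.5 s. Only two castings were there, the square and the low; I saw no tall one.

**What I did:**
- I stood both castings on the grille and took the lever through the gate to ON, collar down.
- With the extraction on, I dusted the square casting and then the low one, about 3 s each with the nozzle tip aimed 8 cm from the centre.
- I laid the duster back in its cradle and took the lever to OFF, collar down.

**Second dusting:** the square casting was knocked about 26 mm sideways some time between my pictures before the two blows. I could not tell whether its first hold was complete, so I took the duster again and repeated both in the same order. On the repeat, pictures before and after each hold showed neither casting had moved.

**Last checks:**
- **Castings:** both stand inside the rim, the square at (0.656, 0.100) and the low at (0.644, -0.035).
- **Duster:** it lies in its cradle.
- **Lever:** it looks as it did at the start, at OFF with the collar home.
- **Left alone:** the brush, spray can and look-alikes looked unmoved, and so did the cup, although the arm partly hid it in the last top view.

**Disagreements:**
- The triangulated duster and box heights came out 3–7 mm below the text, and I used the text's heights.
- The grip pulled sideways on the lever by up to about 12 N, from a small error in x.

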